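Hold-to-test: shut the guard and hold the bayonet test plug home

ROBOT

A 7-joint arm with a two-finger parallel gripper is mounted at the origin on a cart in front of the work surface, level with it; the furniture and walls round the work are solid. World frame = base frame: x ahead of the robot, y to its left, z up, the work surface at z = 0. Lengths are in m, angles in rad, forces in N, time in s.
With the tool pointing down it reaches from about 0.425 to 0.925 m from the base axis. Payload 6.8 kg.
Tool frame: the origin (TCP) lies between the finger pads, 19 mm behind the fingertips; this is the grasp point; z points along the fingers, y is the line along which they close (so a half turn about z gives the same grasp; the last joint's range is limited). The gripper opens to 85 mm and grips with 20 to 120 N. Pads are 22 mm wide; open, the fingers measure 114 mm over their backs; the gripper's body (76 mm by 85 mm) begins 54 mm behind the grasp point. The pads swing forward as they close: fully open they stand 13 mm farther back than shut.
Start: joints at [1.192, 0.477, 0.022, 1.555, -0.011, 1.109, -0.083], TCP at [0.181, -0.65, 0.25] pointing down, gripper open.
Joint ranges: [-2.96, 2.96], [-0.34, 2.1], [-1.41, 1.46], [0.24, 2.44], [-1.37, 4.51], [0.17, 1.92], [-2.96, 2.96]. Speed limits (rad/s): [2.39, 2.39, 3.14, 3.14, 3.14, 3.14, 3.14].

INTERFACE

Orientations are given as a unit quaternion [w, x, y, z].
In Python, from station import bot gives the robot as it stands. The module is installed in compiled form; this text tells all that it offers.
- The arm moves only by the shell command python3 -m jog 'ROWS' [OPENING] [FORCE]. ROWS is JSON, a list of rows, each a list of 4 numbers: the shift along the tool's x, y, z in cm, then the turn about the tool's z in rad. In form: [[x, y, z, spin], ...]. A call has 1 to 20 rows; each row is the pose to reach, as a shift and turn from the pose commanded when the call began, along the tool's axes at that moment; what a row does not reach only later rows make up. A row lasts 1/12 s, in which the tool goes at most 41.7 mm and 7.16 degrees, less where a joint would pass 70% of its speed; a pose out of reach is approached as far as the arm can. A call with a gripper value outside its range is refused whole. OPENING is the closure, from -1 (fully open) to 1 (shut), set as the call begins (- or left out, the last holds). The fingers move at their own pace and stop on an object; FORCE is the grip in N (left out, the last holds). Time passes only in rows, so rows that repeat a pose let the fingers close. It gives the time, the measured TCP pose, the force, the opening and the grip force at its end, in the units of the state.
- bot.get_obs(): the state, without advancing time (a new reading comes with each control period).
- bot.read_camera(name): name is "scene" or "side" or "wrist"; returns a dict with "pixels" (420x560x3 uint8, red, green, blue), "depth" (420x560 float32, m along the optical axis (not along the pixel's ray), 0 where there is no reading), "fovy" (degrees; the focal length in pixels is half the picture's height over the tangent of half this angle, whatever the lens; pixels are square), "cx", "cy" (the principal point, pixels), "pose" (4x4, takes a point from camera to world coordinates). Camera axes: x right, y down, z forward; pixel columns grow to the right and rows downward; lengths in m; the calibration is good to about 2 mm. The wrist camera is an equidistant fisheye: a pixel r from the principal point sees the ray r / f radians off the axis. A picture is of the moment at which its call begins.
- bot.hand_in(): hands the job in; it is judged then, once.
The state is a dict: "t": time; "q": joint angles; "joint_vel": joint speeds; "joint_torque": joint torques, N m; "eef_pos": TCP position; "tool_rot": TCP orientation; "contact_force": force on the tool from outside, world axes, zero at the start; "torque": the same for the moment, N m; "gripper_width": opening from 0.0 (shut) to 1.0 (fully open); "grasp_force": force on a finger pad.
Only numpy, scipy, OpenCV 4.12 (cv2) and the standard library are available. Lean on these libraries where they do the work, as an engineer would, in place of code of your own. Each camera call takes 0.05 s, during which the arm holds its last target. There are 200 camera calls.

TASK

A power brick lies ready in the safety-test fixture. Slide the fixture's clear guard fully shut over it, then take the test plug out of the tray, push it down into the fixture's bayonet socket against the spring and turn it a quarter turn clockwise (seen from above) to its stop. The contact springs back if let go, so finish while still gripping the plug and holding it turned home, with the guard shut; leave the brick, the tin, the screwdriver and the bottle where they are.

Things in the scene. Friction and masses are not known exactly. Their poses are not given: they have to be found in the camera images.
- fixture: grey bench test fixture, 270 (x) x 180 (y) mm, deck 46 mm high, fixed; origin: centre of its underside (5 mm below z = 0, beside the mat); x points to its rear, z up. Front 80 mm: the socket. Behind: open chamber with the brick (left, +y) and a deck (right, -y) where the open guard parks. Rails and fittings reach 62 mm, the guard's pull bar 88 mm above its origin
- guard (a joint): the sliding clear guard, m: 0 = fully shut over the chamber, against its end stop; 0.080 = fully open. It grows as the guard slides along the fixture's -y, and stays where it is left (about 1.2 N of friction)
- guard_handle (a point): centre of the guard's black pull bar, moving with it: 90 mm long along the fixture's x, 12 mm wide (y), 12 mm high, its underside 25 mm above the pane; on two round posts 8 mm thick, 70 mm apart. To shut, move it along the fixture's +y. Axes as the fixture's
- socket: round steel bayonet socket in the fixture's front deck; origin: centre of its mouth, 62 mm above the fixture's origin; z up, x through its two entry slots (the fixture's y). Collar 62 mm across, 16 mm above the deck; bore 36 mm, slots out to 24.5 mm from the axis, 42 degrees wide, ledge 5 mm thick, 2 mm lead-in; below it a sprung brass disc, 10.5 mm below the mouth at rest
- contact_press (a joint): how far the plug presses the sprung disc down, m: 0 to 0.009; the spring pushes up with 3 N at 0 and 7.5 N at 0.009. The plug's lugs pass under the ledge at 0.0045 and more, so push to about 0.007, then turn; once turned, they may rise against the ledge's underside (0.0045)
- contact_turn (a joint): how far the plug has turned the disc clockwise seen from above, rad: 0 to 1.40 (stop); a spring turns it back with 0.07 N m at 0 and 0.16 N m at the stop. The lugs move about 0.13 rad before they meet the disc's dogs, so the plug turns about 1.53 rad (a quarter turn) in all. Anticlockwise is blocked
- plug: the test plug (metal, grey wing grip), 68 mm high, 0.12 kg, upright in the tray; origin: centre of its foot, z up, x through its two lugs (same either way round). Nose 32 mm in diameter, chamfered 2.5 mm; lugs at the foot 10 mm high, out to 22.5 mm from the axis, 27 degrees wide; knurled ring 46 mm across from 22 to 30 mm. Turned home, its origin is 15 to 19.5 mm below the socket's mouth
- plug_grip (a point): point on the axis of the plug's grey wing grip, 54 mm above the plug's origin, to pinch across its thickness; the wing is 46 mm long along x (in line with the lugs), 14 mm thick along y, from 32 to 68 mm high. With the TCP here the fingertips clear the knurled ring by 5 mm. Turning it takes a firm grip (about 40 N). Axes as the plug's
- tray: black shallow tray, 110 (x) x 170 (y) x 23 mm, floor 3 mm thick, fixed; origin: centre of its underside. The plug stands in its right (-y) half, a tin in the other
- brick: white power adapter, 50 x 150 x 36 mm, lying in the fixture's chamber; origin: centre of its underside
- tin: round metal tin, 53 mm diameter, 20 mm high, in the tray; origin: centre of its underside
- driver: small screwdriver with a blue handle, 145 mm, lying on the mat; origin near its middle, on its underside
- bottle: small amber bottle, 38 mm diameter, 77 mm high, on the mat; origin: centre of its underside

How it is judged:
On the way, in this order (a step that is already met when the one before it is completed fails the run):
1. the guard is slid shut (value of joint guard below 0.004 m), for 0.1 s.
2. the test plug is gripped and lifted out of the tray (z of plug in the frame of tray above 0.025 m and contact force between the fingers and plug above 1 N), for 0.1 s.
3. the plug is pushed into the socket against the spring, not yet turned (value of joint contact_press above 0.0035 m and value of joint contact_turn below 0.5 rad and horizontal distance between plug and socket below 0.006 m), for 0.05 s.
4. the plug is turned clockwise to the stop (value of joint contact_turn above 1.22 rad), for 0.2 s.
At the end, for the whole second after the job is handed in: Guard shut within 4 mm; plug upright (0.12 rad) and centred (5 mm) in the socket, its foot over 13.5 mm below the mouth; sprung contact pressed down over 3 mm and turned over 1.22 of its 1.40 rad; the fingers still grip the plug (over 2 N) (value of joint guard below 0.004 m and value of joint contact_turn above 1.22 rad and value of joint contact_press above 0.003 m and z of plug in the frame of socket below -0.0135 m and horizontal distance between plug and socket below 0.005 m and angle between plug's own z axis and vertical below 0.12 rad and contact force between the fingers and plug above 2 N); the arm keeps its last pose, push and grip.
It fails at once if the contact is turned while the guard is not shut (value of joint contact_turn above 0.25 rad and value of joint guard above 0.006 m).
It fails at once if the brick, the tin, the screwdriver or the bottle is shifted by more than 25 mm (distance of any of brick, tin, driver, bottle from where it was at the start of the episode above 0.025 m).
It also fails if it takes over 58 s, if anything falls off the work surface, if the arm or the gripper's body presses on something with over 40 N, if the wrist force passes 120 N, or if a joint passes its speed limit or range.

## Working session

There is one attempt and no reset: what is moved stays moved. The work goes in short steps, Python scripts to look and compute and a shell command to move; the robot and the scene stay as the last step left them, time stands still between calls to the robot, and variables do not carry over. Pictures are saved under pics/ and viewed, at most 13 in all, crops included, and the job is handed in when it is done.

```bash
mkdir -p pics
cat > h.py <<'E'
import numpy as np,cv2
from station import bot
def cam(n):
    c=bot.read_camera(n); np.savez(''+n+'.npz',**c); return c
def load(n): return np.load(''+n+'.npz')
def world(c,u,v,d=None,z=None):
    P=c['pose'];f=210/np.tan(np.radians(c['fovy'])/2)
    r=np.array([(u-c['cx'])/f,(v-c['cy'])/f,1.])
    if z is not None:
        w=P[:3,:3]@r; return P[:3,3]+w*(z-P[2,3])/w[2]
    d=c['depth'][int(v),int(u)] if d is None else d
    return P[:3,:3]@(r*d)+P[:3,3]
E
python3 - <<'E'
from h import *
o=bot.get_obs();print({k:np.round(v,3) for k,v in o.items()})
for n in ['scene','side']:
    c=cam(n);cv2.imwrite(f'pics/{n}1.png',cv2.resize(c['pixels'][...,::-1],(800,600)));print(n,c['fovy'],c['cx'],c['cy'],c['pose'].round(3))
E
```

```text
{'t': np.float64(0.0), 'q': array([ 1.192,  0.478,  0.022,  1.556, -0.012,  1.109, -0.083]), 'joint_vel': array([ 0.001, -0.002,  0.001, -0.   , -0.001,  0.   , -0.   ]), 'joint_torque': array([-0.0000e+00, -5.9646e+01,  1.6070e+00, -2.8120e+01,  1.2000e-02,
        9.0000e-03,  0.0000e+00]), 'eef_pos': array([ 0.18 , -0.65 ,  0.249]), 'tool_rot': array([-0.001,  0.991,  0.135, -0.   ]), 'contact_force': array([-0.939, -0.063,  0.37 ]), 'torque': array([ 0.081, -0.029, -0.012]), 'grasp_force': np.float64(0.0), 'gripper_width': np.float64(1.001)}
scene 43.86309205837285 275.57184612324033 213.2049479140826 [[-0.581 -0.604  0.545  0.063]
 [-0.814  0.436 -0.385  0.286]
 [-0.005 -0.667 -0.745  0.818]
 [ 0.     0.     0.     1.   ]]
side 55.00163084481477 281.04150849927237 213.97022054577934 [[-0.984 -0.09   0.151  0.428]
 [-0.176  0.457 -0.872  0.7  ]
 [ 0.009 -0.885 -0.466  0.503]
 [ 0.     0.     0.     1.   ]]
```

View pics/scene1.png

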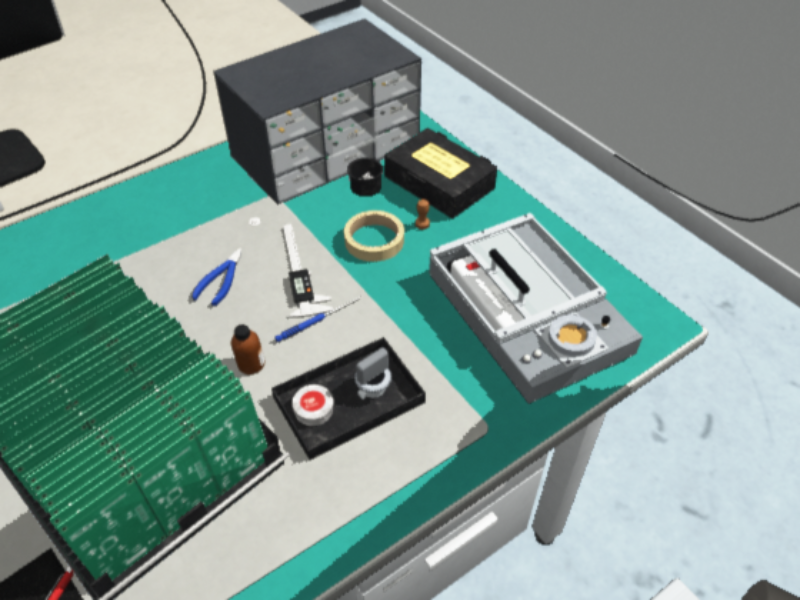

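View pics/side1.png

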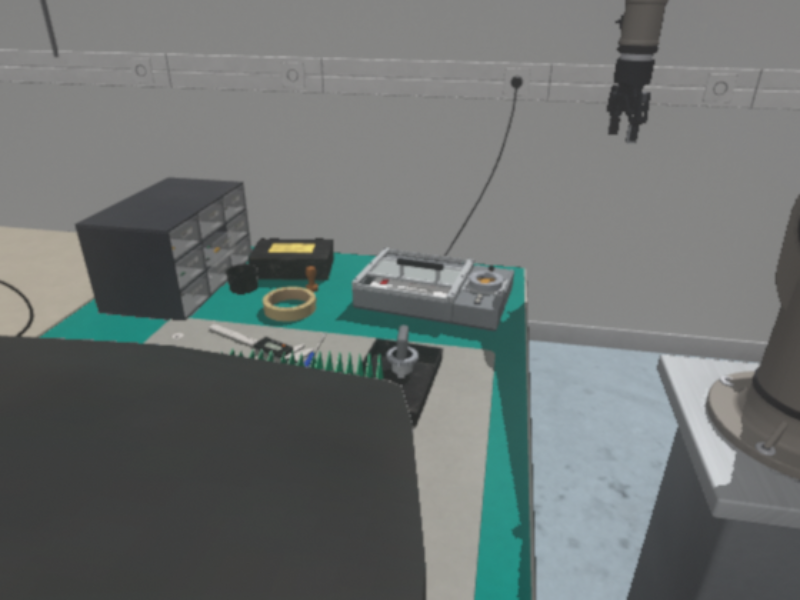

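The scene shows the fixture at right (guard bar ~(508,271), socket ~(572,335)), and the tray with the tin and plug (wing ~(373,360)). I'll enlarge the crops next.

Run:
```python
from h import *
c=load('scene')
p=c['pixels'][...,::-1]
a=cv2.resize(p[145:285,295:455],(800,700),interpolation=cv2.INTER_CUBIC)[:600]
cv2.imwrite('pics/fix.png',a)
b=cv2.resize(p[230:325,185:305],(720,570),interpolation=cv2.INTER_CUBIC)
cv2.imwrite('pics/tray.png',b)
```

```text
(no output)
```

View pics/fix.png

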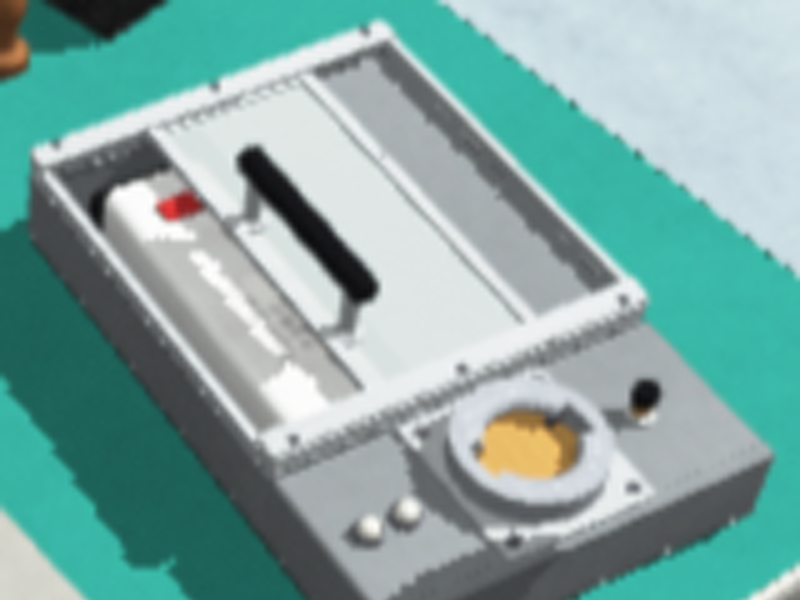

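View pics/tray.png

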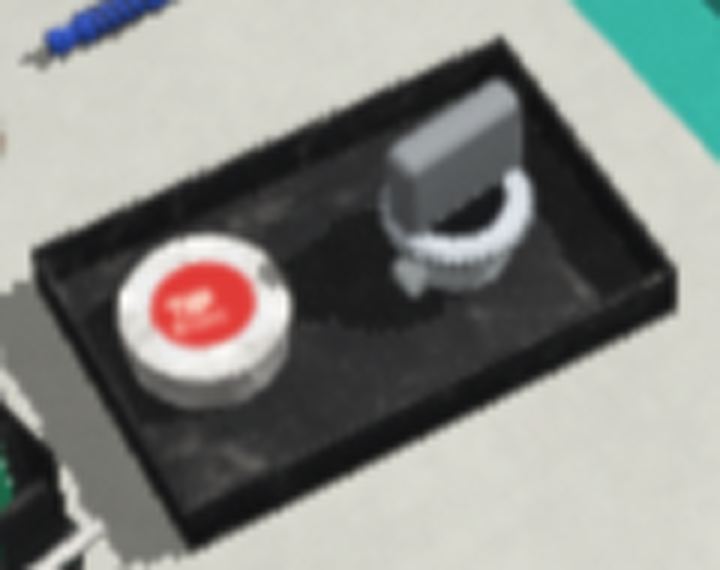

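The crops show the socket collar at crop ~(530,440), the bar from (252,155) to (370,290), and the wing's top face at about (390,160),(408,174),(520,97),(498,82).

Run:
```python
from h import *
c=load('scene')
F=lambda x,y,z:world(c,295+x/5-.4,145+y/5-.4,z=z)
T=lambda x,y,z:world(c,185+x/6-.4,230+y/6-.4,z=z)
print('rail',[F(*p,.057).round(4) for p in [(35,152),(380,25),(645,290),(270,455)]])
print('bar',[F(*p,.083).round(4) for p in [(252,155),(364,285)]])
print('sock',F(530,440,.057), 'box',[F(*p,.057).round(4) for p in[(447,425),(612,455),(540,377),(520,505)]])
print('wing',[T(*p,.071).round(4) for p in [(390,160),(408,174),(520,97),(498,82)]])
# depth cloud
f=210/np.tan(np.radians(c['fovy'])/2)
v,u=np.mgrid[:420,:560];d=c['depth']
X=np.stack([(u-c['cx'])/f*d,(v-c['cy'])/f*d,d],-1)@c['pose'][:3,:3].T+c['pose'][:3,3]
def box(n,m):
    q=X[m];r=cv2.minAreaRect((q[:,:2]*1000).astype(np.float32));print(n,len(q),'mean',q.mean(0).round(4),'rect mm',np.round(r[0],1),np.round(r[1],1),round(r[2],1),'zmax',q[:,2].max().round(4))
    return q
fx=(u>295)&(u<455)&(v>145)&(v<285)&(d>0)
box('bar',fx&(X[...,2]>.072)&(v<210))
s=fx&(u>381)&(u<420)&(v>218)&(v<250)&(X[...,2]>.052)&(X[...,2]<.062)
q=box('collar',s)
h=cv2.convexHull((q[:,:2]*1000).astype(np.float32));print('circ',cv2.minEnclosingCircle(h))
box('fix',fx&(X[...,2]>.035)&(X[...,2]<.07))
tr=(u>245)&(u<278)&(v>238)&(v<285)&(d>0)
box('wingall',tr&(X[...,2]>.045)); box('wingtop',tr&(X[...,2]>.067))
```

```text
rail [array([ 0.6754, -0.2142,  0.057 ]), array([ 0.6504, -0.3858,  0.057 ]), array([ 0.4705, -0.3631,  0.057 ]), array([ 0.4933, -0.1862,  0.057 ])]
bar [array([ 0.6018, -0.2672,  0.083 ]), array([ 0.5217, -0.2552,  0.083 ])]
sock [ 0.44133084 -0.27082977  0.057     ] box [array([ 0.4651, -0.2505,  0.057 ]), array([ 0.418 , -0.2906,  0.057 ]), array([ 0.4619, -0.2965,  0.057 ]), array([ 0.421 , -0.2456,  0.057 ])]
wing [array([ 0.5526, -0.0024,  0.071 ]), array([ 0.5452, -0.0038,  0.071 ]), array([ 0.5495, -0.0477,  0.071 ]), array([ 0.5581, -0.0456,  0.071 ])]
bar 256 mean [ 0.5603 -0.2601  0.081 ] rect mm [ 562.2 -262. ] [13.4 88.8] 82.4 zmax 0.0874
collar 492 mean [ 0.4419 -0.2696  0.0564] rect mm [ 443.9 -270.7] [65.7 66.7] 45.9 zmax 0.061
circ ((449.4269104003906, -270.8893127441406), 40.06133270263672)
fix 8795 mean [ 0.5212 -0.2819  0.0448] rect mm [ 582.8 -291.3] [183.6 370.5] 81.6 zmax 0.0692
wingall 316 mean [ 0.549  -0.0225  0.063 ] rect mm [552.2 -23.9] [15.5 45. ] 5.4 zmax 0.073
wingtop 153 mean [ 0.5513 -0.0236  0.0701] rect mm [552.3 -23.9] [15.1 44.8] 6.5 zmax 0.073
```

```bash
python3 -m jog '[[45.8,-23.9,0,-1.16],[45.8,-23.9,0,-1.16],[45.8,-23.9,0,-1.16],[45.8,-23.9,0,-1.16],[45.8,-23.9,0,-1.16],[45.8,-23.9,0,-1.16],[45.8,-23.9,0,-1.16],[45.8,-23.9,0,-1.16],[45.8,-23.9,0,-1.16],[45.8,-23.9,0,-1.16],[45.8,-23.9,0,-1.16],[45.8,-23.9,0,-1.16],[45.8,-23.9,0,-1.16],[45.8,-23.9,0,-1.16],[45.8,-23.9,0,-1.16],[45.8,-23.9,0,-1.16],[45.8,-23.9,0,-1.16],[45.8,-23.9,0,-1.16]]' 1 40
python3 - <<'E'
from h import *
from scipy.spatial.transform import Rotation as R
o=bot.get_obs();q=o['tool_rot'];M=R.from_quat(q,scalar_first=True).as_matrix();print(o['q'].round(2),M.round(3))
c=cam('wrist');cv2.imwrite('pics/w1.png',c['pixels'][...,::-1]);print(c['fovy'],c['cx'],c['cy'],c['pose'].round(4))
E
```

```text
t: 1.6
eef_pos: [0.5567, -0.2994, 0.2499]
tool_rot: [0.0, 0.756, 0.655, -0.0]
contact_force: [-0.2, -0.2, -0.2]
gripper_width: -0.001
grasp_force: 0.0
[ 0.66  0.43 -0.36  1.64  0.17  1.1   0.11] [[ 0.142  0.99  -0.001]
 [ 0.99  -0.142 -0.001]
 [-0.001 -0.001 -1.   ]]
65.70646984690485 281.3971572655455 207.04770231093661 [[ 9.899e-01 -1.363e-01 -3.860e-02  5.671e-01]
 [-1.416e-01 -9.527e-01 -2.689e-01 -2.318e-01]
 [-1.000e-04  2.716e-01 -9.624e-01  3.743e-01]
 [ 0.000e+00  0.000e+00  0.000e+00  1.000e+00]]
```

View pics/w1.png

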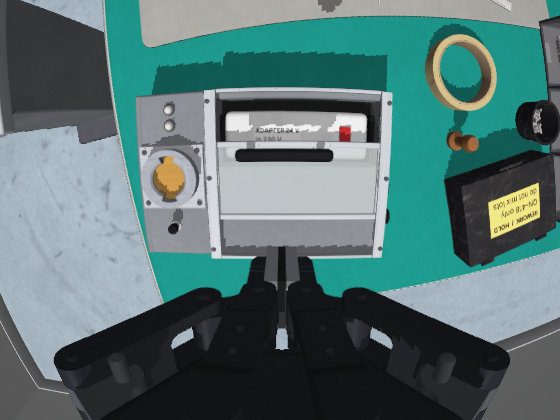

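The wrist view shows the bar from (236,155) to (332,155), the socket centre near (170,179) with its slots up and down, and the rail frame square to the image.

```bash
cat >> h.py <<'E'
def fish(c,u,v,z):
    P=c['pose'];f=210/np.tan(np.radians(c['fovy'])/2)
    x,y=u-c['cx'],v-c['cy'];r=np.hypot(x,y);t=r/f
    w=P[:3,:3]@np.array([x/r*np.sin(t),y/r*np.sin(t),np.cos(t)]); return P[:3,3]+w*(z-P[2,3])/w[2]
E
python3 - <<'E'
from h import *
c=load('wrist')
print('bar',[fish(c,*p,.083).round(4) for p in[(236,155),(332,155),(284,149),(284,161)]])
b=c['pixels'];cv2.imwrite('pics/w1s.png',cv2.resize(b[130:230,125:225][...,::-1],(600,600),interpolation=cv2.INTER_CUBIC))
print('sock',fish(c,170,179,.057).round(4))
print('rails',[fish(c,*p,.057).round(4) for p in[(206,91),(216,257),(388,91),(381,256)]])
E
```

```text
bar [array([ 0.5217, -0.2591,  0.083 ]), array([ 0.6077, -0.2713,  0.083 ]), array([ 0.5653, -0.2601,  0.083 ]), array([ 0.5638, -0.2709,  0.083 ])]
sock [ 0.4448 -0.2744  0.057 ]
rails [array([ 0.4982, -0.1937,  0.057 ]), array([ 0.4762, -0.3662,  0.057 ]), array([ 0.6761, -0.217 ,  0.057 ]), array([ 0.6552, -0.3917,  0.057 ])]
```

View pics/w1s.png

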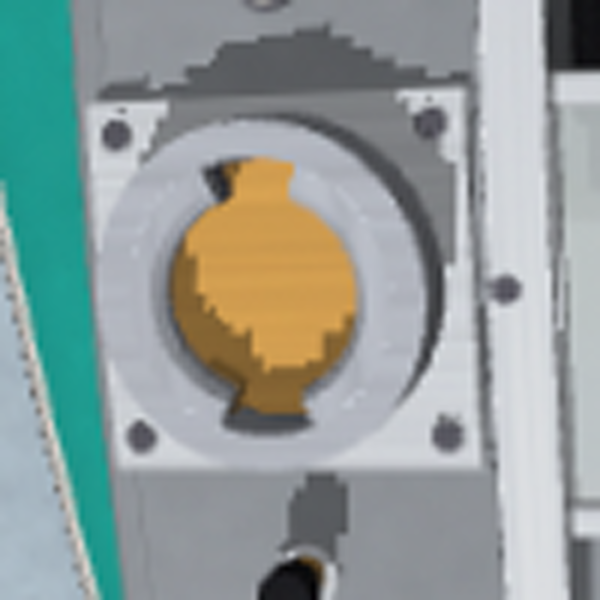

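```bash
python3 -m jog '[[0,0,4,0],[0,0,8,0],[0,0,12,0],[0,0,15,0],[0,0,17.2,0],[0,0,17.2,0],[0,0,17.2,0]]'; python3 -m jog '[[1,0,0,0],[1.5,0,0,0],[2,0,0,0],[3,0,0,0],[4,0,0,0],[5,0,0,0],[6,0,0,0],[7,0,0,0],[8,0,0,0],[8.5,0,0,0],[9,0,0,0],[9,0,0,0]]';  python3 -m jog '[[0.2,0,0,0],[0.4,0,0,0],[0.6,0,0,0],[0.6,0,0,0],[0.6,0,0,0]]'
python3 - <<'E'
from h import *
c=cam('scene');cv2.imwrite('pics/s2.png',cv2.resize(c['pixels'][140:290,290:460,::-1],(680,600),interpolation=cv2.INTER_CUBIC))
E
```

```text
t: 2.23
eef_pos: [0.557, -0.2979, 0.0774]
tool_rot: [-0.001, 0.755, 0.656, -0.001]
contact_force: [0.5, 0.4, 0.7]
gripper_width: -0.002
grasp_force: 0.0
t: 3.23
eef_pos: [0.5672, -0.2315, 0.0787]
tool_rot: [0.009, 0.76, 0.65, -0.009]
contact_force: [-1.2, -50.4, -5.2]
gripper_width: 0.002
grasp_force: 25.0
t: 3.65
eef_pos: [0.5671, -0.2313, 0.0787]
tool_rot: [0.011, 0.762, 0.648, -0.011]
contact_force: [-1.6, -61.6, -7.2]
gripper_width: -0.003
grasp_force: 30.6
```

View pics/s2.png

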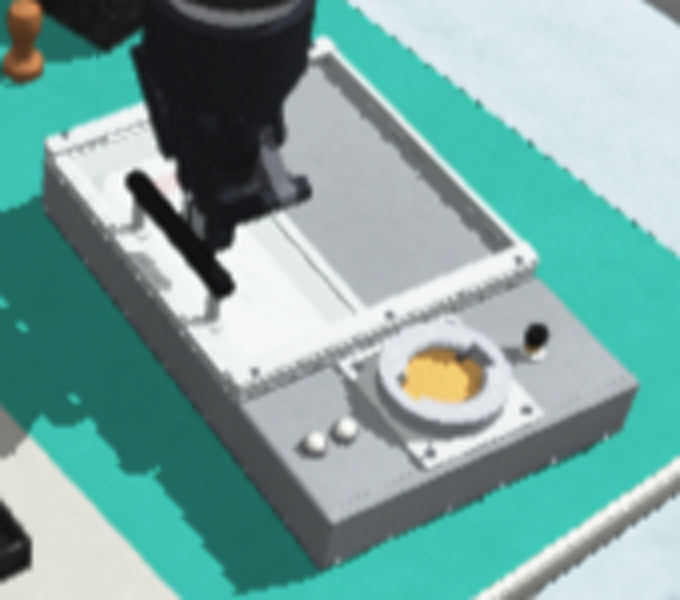

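The crop shows the bar at (140,182)–(222,286) and the pane apparently across to the left rail. I'll measure it and back off to relieve the force.

```bash
python3 -m jog '[[-1,0,0,0],[-2,0,0,0],[-3,0,0,0],[-3,0,-4,0],[-3,0,-8,0],[-3,0,-12,0],[-3,0,-12,0]]'
python3 - <<'E'
from h import *
c=load('scene')
a=[world(c,290+x/4-.4,140+y/4-.4,z=.083) for x,y in[(140,180),(222,284)]];print(a,np.mean(a,0))
a=np.array([.562,-.262]);print(a+.08*np.array([.139,.99]))
c=cam('wrist');cv2.imwrite('pics/w2.png',c['pixels'][...,::-1])
E
```

```text
t: 4.28
eef_pos: [0.5717, -0.2311, 0.206]
tool_rot: [0.005, 0.754, 0.657, 0.004]
contact_force: [1.2, -0.0, 0.5]
gripper_width: 0.0
grasp_force: 0.0
[array([ 0.60596603, -0.21755731,  0.083     ]), array([ 0.52903772, -0.20504268,  0.083     ])] [ 0.56750187 -0.2113      0.083     ]
[ 0.57312 -0.1828 ]
```

View pics/w2.png

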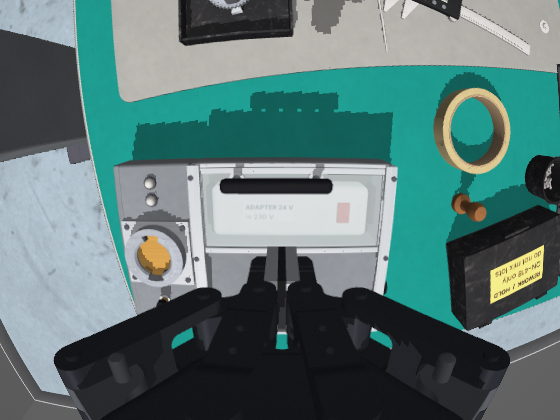

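The wrist picture shows the pane covering the whole brick and the bar at (276,186), with the guard hard on its stop. Next comes the plug.

```bash
python3 -m jog '[[4,-1.5,0,-0.1],[8,-3,0,-0.25],[12,-4.5,0,-0.25],[13,-4.9,0,-0.25],[13,-4.9,0,-0.25],[13,-4.9,0,-0.25],[13,-4.9,0,-0.25]]' -1 60
python3 - <<'E'
from h import *
c=cam('wrist');p=c['pixels'];cv2.imwrite('pics/w3.png',cv2.resize(p[60:260,160:410][...,::-1],(750,600),interpolation=cv2.INTER_CUBIC))
E
```

```text
t: 4.92
eef_pos: [0.5365, -0.0973, 0.1972]
tool_rot: [-0.0, 0.667, 0.745, -0.001]
contact_force: [-0.1, -1.0, -0.7]
gripper_width: 0.975
grasp_force: 0.0
```

View pics/w3.png

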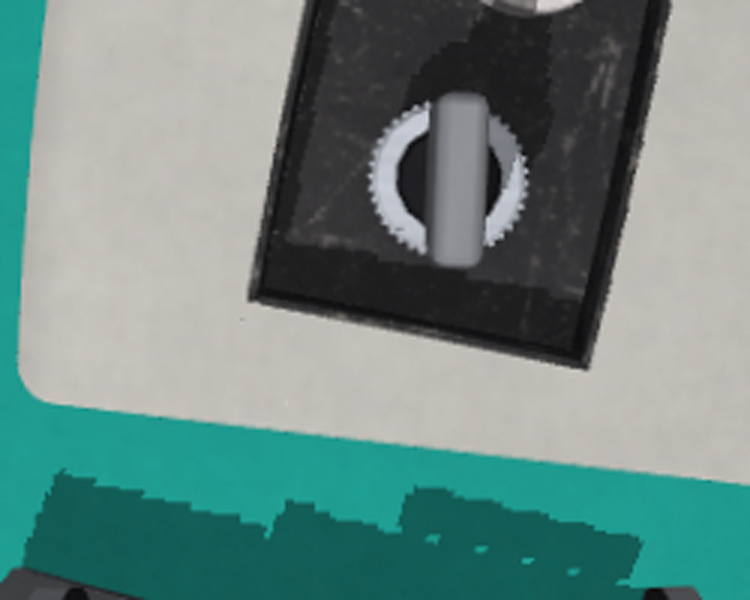

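The crop shows the wing's top face spanning (460,95) to (457,266), 430–489 wide, and aligned with the tool's x.

```bash
cat >> h.py <<'E'
from scipy.spatial.transform import Rotation as R
def rel(p):
    o=bot.get_obs();M=R.from_quat(o['tool_rot'],scalar_first=True).as_matrix()
    return (M.T@(np.array(p)-o['eef_pos'])*100).round(2), np.degrees(np.arctan2(M[1,0],M[0,0])).round(2)
E
python3 - <<'E'
from h import *
c=load('wrist');g=lambda x,y,z:fish(c,160+x/3-.3,60+y/3-.3,z)
a,b,l,r=[g(*p,.071) for p in[(461,95),(457,266),(430,181),(489,181)]]
d=a-b;print(a,b,l,r,'len',np.hypot(*d[:2]),np.linalg.norm(l-r),'dir',np.degrees(np.arctan2(d[1],d[0])))
m=(a+b)/2;print(m,'ring',g(449,178,.033));m[2]=.057;print(rel(m))
E
```

```text
[ 0.55124845 -0.00634909  0.071     ] [ 0.55548782 -0.05034515  0.071     ] [ 0.54597256 -0.02939345  0.071     ] [ 0.56096885 -0.02747334  0.071     ] len 0.04419983707497138 0.015118717772533007 dir 95.50391383567988
[ 0.55336813 -0.02834712  0.071     ] ring [ 0.55388115 -0.02779799  0.033     ]
(array([ 6.73,  2.43, 14.03]), np.float64(96.2))
```

```bash
python3 -m jog '[[3.5,1.2,0,0],[6.85,2.4,0,0],[6.85,2.4,3,0],[6.85,2.4,6,0],[6.85,2.4,9,0],[6.85,2.4,12,0],[6.85,2.4,14,0],[6.85,2.4,14,0],[6.85,2.4,14,0]]' -1 && python3 -m jog '[[0,0,0,0],[0,0,0,0],[0,0,0,0],[0,0,0,0],[0,0,0,0],[0,0,0,0],[0,0,0,0],[0,0,0,0],[0,0,0,0],[0,0,0,0]]' 1 80
```

```text
t: 5.72
eef_pos: [0.5526, -0.027, 0.057]
tool_rot: [-0.001, 0.668, 0.744, -0.001]
contact_force: [1.2, -0.3, 0.9]
gripper_width: 0.999
grasp_force: 0.0
t: 6.55
eef_pos: [0.5537, -0.026, 0.0587]
tool_rot: [0.001, 0.667, 0.745, 0.0]
contact_force: [-1.0, -0.0, 5.4]
gripper_width: 0.157
grasp_force: 78.6
```

```bash
python3 -m jog '[[0,0,-2,0],[0,0,-4,0],[0,0,-8,0],[0,0,-11,0],[-3,-2,-12,0.08],[-6.5,-4,-12,0.16],[-10,-6,-12,0.248],[-13,-8,-12,0.248],[-16,-10,-12,0.248],[-20,-12,-12,0.248],[-22,-13,-12,0.248],[-23.3,-13.6,-12,0.248],[-23.3,-13.6,-12,0.248],[-23.3,-13.6,-9,0.248],[-23.3,-13.6,-7,0.248],[-23.3,-13.6,-7,0.248],[-23.3,-13.6,-7,0.248]]'
python3 - <<'E'
from h import *
c=cam('scene');cv2.imwrite('pics/s3.png',cv2.resize(c['pixels'][160:280,320:480,::-1],(800,600),interpolation=cv2.INTER_CUBIC))
print(rel([.4432,-.273,.13]))
E
```

```text
t: 7.97
eef_pos: [0.4431, -0.2711, 0.1273]
tool_rot: [-0.001, 0.754, 0.657, -0.0]
contact_force: [-0.3, 0.5, -0.8]
gripper_width: 0.15
grasp_force: 78.2
(array([-0.15, -0.06, -0.16]), np.float64(82.17))
```

View pics/s3.png

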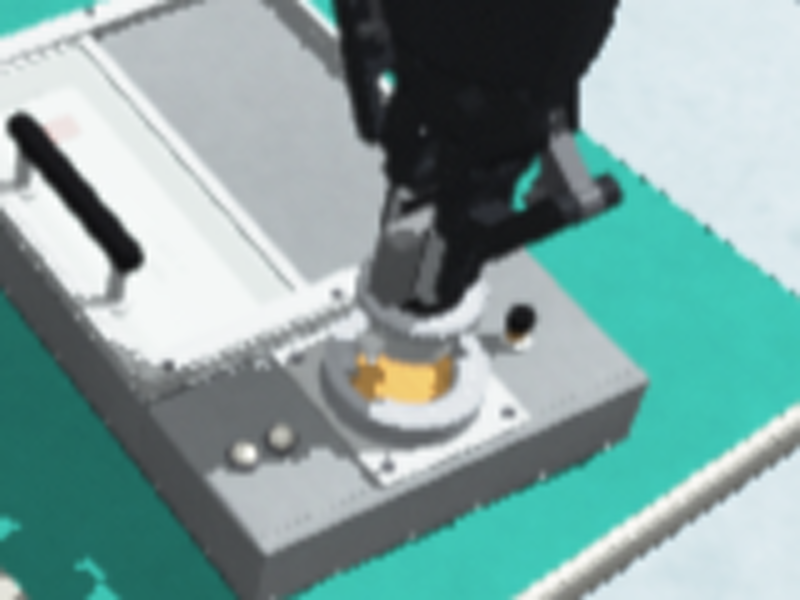

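The picture shows the plug upright over the socket: ring edges at crop u 357 and 487, collar edges at about 320 and 487. I'll check the alignment by projection.

Run:
```python
from h import *
c=load('scene');Pi=np.linalg.inv(c['pose']);f=210/np.tan(np.radians(c['fovy'])/2)
def proj(p):
    q=Pi[:3,:3]@p+Pi[:3,3];return ((q[0]/q[2]*f+c['cx']-320+.4)*5,(q[1]/q[2]*f+c['cy']-160+.4)*5)
t=np.linspace(0,2*np.pi,200)
def ring(cx,cy,z,r):
    a=np.array([proj(np.array([cx+r*np.cos(k),cy+r*np.sin(k),z])) for k in t]);return a.min(0).round(),a.max(0).round()
for n,x,y in[('scene',.4413,-.2708),('wrist',.4437,-.2744)]:
    print(n,'collar',ring(x,y,.057,.031))
z=bot.get_obs()['eef_pos'][2]-.054
for n,x,y in[('tcp',.4431,-.2711),('scene',.4413,-.2708),('both',.442,-.2725)]:
    print(n,'ring',ring(x,y,z+.022,.023),ring(x,y,z+.03,.023),'foot',ring(x,y,z,.016))
# segment collar by colour in first scene picture unavailable; depth-based here
d=c['depth'];v,u=np.mgrid[:420,:560];X=np.stack([(u-c['cx'])/f*d,(v-c['cy'])/f*d,d],-1)@c['pose'][:3,:3].T+c['pose'][:3,3]
m=(u>380)&(u<422)&(v>200)&(v<250)&(d>0)
for lo,hi in[(.052,.0625),(z+.02,z+.032)]:
    k=m&(X[...,2]>lo)&(X[...,2]<hi)&(np.hypot(X[...,0]-.442,X[...,1]+.272)<.045);print(lo,(u[k].min()-320)*5,(u[k].max()-320)*5+5,(v[k].min()-160)*5,(v[k].max()-160)*5+5,X[k].mean(0).round(4))
```

```text
scene collar (array([322., 303.]), array([488., 429.]))
wrist collar (array([325., 295.]), array([490., 421.]))
tcp ring (array([357., 247.]), array([484., 341.])) (array([361., 232.]), array([489., 327.])) foot (array([367., 300.]), array([454., 365.]))
scene ring (array([360., 250.]), array([487., 344.])) (array([364., 236.]), array([492., 330.])) foot (array([370., 303.]), array([457., 368.]))
both ring (array([362., 247.]), array([489., 341.])) (array([366., 233.]), array([494., 327.])) foot (array([372., 300.]), array([458., 365.]))
0.052 305 490 285 440 [ 0.4367 -0.264   0.0564]
0.09436879120344228 355 485 255 345 [ 0.4335 -0.261   0.1007]
```

```bash
python3 -m jog '[[0,-0.05,0.5,0],[0,-0.05,1,0],[0,-0.05,1.5,0],[0,-0.05,1.8,0],[0,-0.05,2.1,0],[0,-0.05,2.4,0],[0,-0.05,2.4,0],[0,-0.05,2.4,0]]'
```

```text
t: 8.68
eef_pos: [0.4429, -0.2724, 0.1038]
tool_rot: [-0.0, 0.754, 0.657, -0.0]
contact_force: [0.5, -0.8, -1.1]
gripper_width: 0.152
grasp_force: 78.2
```

```bash
python3 -m jog '[[0,0,0.3,0],[0,0,0.5,0],[0,0,0.7,0],[0,0,0.9,0],[0,0,1.05,0],[0,0,1.05,0],[0,0,1.05,0],[0,0,1.05,0]]'
```

```text
t: 9.35
eef_pos: [0.4433, -0.2726, 0.0937]
tool_rot: [0.0, 0.754, 0.657, 0.0]
contact_force: [-1.7, -0.0, 4.0]
gripper_width: 0.149
grasp_force: 79.3
```

```bash
python3 -m jog '[[0,0,0.1,0],[0,0,0.1,0],[0,0,0.1,0],[0,0,0.1,0]]'; python3 -m jog '[[0,0,0,0.08],[0,0,0,0.16],[0,0,0,0.24],[0,0,0,0.32],[0,0,0,0.4],[0,0,0,0.4],[0,0,0,0.4]]' - 100; python3 -c "
from h import *
o=bot.get_obs();print(o['torque'],rel([0,0,0])[1],o['q'].round(2))"
```

```text
t: 9.68
eef_pos: [0.4433, -0.2726, 0.0933]
tool_rot: [0.0, 0.754, 0.657, -0.0]
contact_force: [-3.1, 1.7, 11.2]
gripper_width: 0.15
grasp_force: 80.3
t: 10.27
eef_pos: [0.4436, -0.2731, 0.0933]
tool_rot: [0.001, 0.87, 0.494, 0.0]
contact_force: [-1.9, -1.4, 9.1]
gripper_width: 0.145
grasp_force: 98.8
[-0.11695922  0.48715028  0.04127185] 59.15 [ 0.62  0.45 -0.23  2.04  0.16  0.67 -0.25]
```

```bash
python3 -m jog '[[0,0,0,0.1],[0,0,0,0.2],[0,0,0,0.3],[0,0,0,0.4],[0,0,0,0.5],[0,0,0,0.6],[0,0,0,0.7],[0,0,0,0.8],[0,0,0,0.9],[0,0,0,1.0],[0,0,0,1.06],[0,0,0,1.1],[0,0,0,1.13],[0,0,0,1.13],[0,0,0,1.13],[0,0,0,1.13]]';  python3 -c "
from h import *
o=bot.get_obs();print(o['torque'],rel([0,0,0])[1],o['q'].round(2))"
```

```text
t: 11.6
eef_pos: [0.4432, -0.2736, 0.0933]
tool_rot: [0.001, 0.999, -0.049, 0.0]
contact_force: [-2.6, -1.3, 10.2]
gripper_width: 0.145
grasp_force: 98.9
[-0.41283927  0.76305378  0.10790887] -5.58 [ 0.39  0.44  0.05  2.05 -0.04  0.65 -1.2 ]
```

```bash
python3 -m jog '[[0,0,0,0.03],[0,0,0,0.06],[0,0,0,0.09],[0,0,0,0.09],[0,0,0,0.09]]';  python3 -c "
from h import *
o=bot.get_obs();print(o['torque'],rel([0,0,0])[1],o['q'].round(2))
c=cam('scene');cv2.imwrite('pics/s4.png',cv2.resize(c['pixels'][150:270,310:470,::-1],(800,600),interpolation=cv2.INTER_CUBIC))"
```

```text
t: 12.02
eef_pos: [0.4432, -0.2736, 0.0933]
tool_rot: [0.001, 0.996, -0.092, 0.0]
contact_force: [-2.2, -2.1, 9.7]
gripper_width: 0.149
grasp_force: 99.2
[-0.44371963  0.80023804  0.89501885] -10.59 [ 0.37  0.44  0.08  2.06 -0.05  0.65 -1.28]
```

View pics/s4.png

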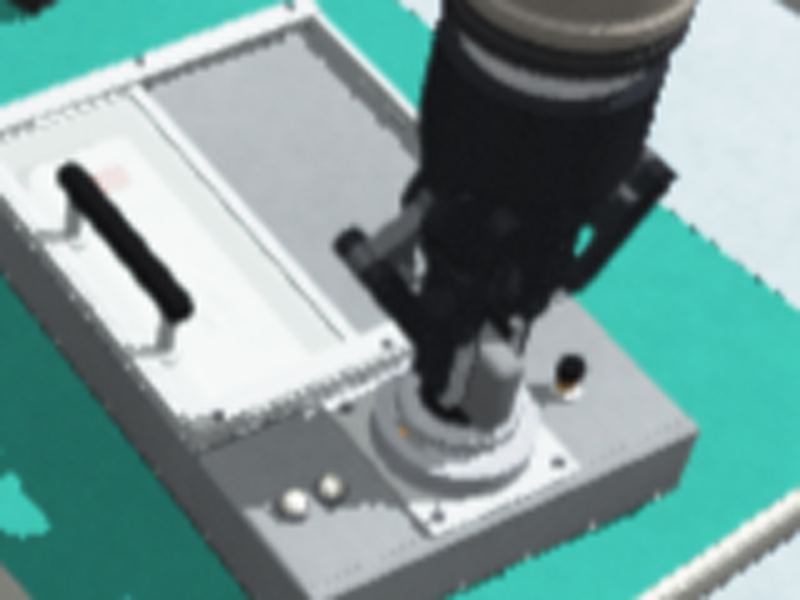

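The plug is seated with its ring at the collar and turned, and the torque rose to 0.9 N m, so it is on the stop. The guard is still shut.

```bash
python3 -c "
from station import bot
print(bot.hand_in())"
```

```text
the job is handed in; nothing more can be done
None
```

The job is handed in: the guard is shut against its stop, and the plug is pressed into the socket, turned to its stop and still gripped at about 99 N. The hand-in call returned no verdict. The joint values are inferred from the pictures, tool poses and forces, and I took no closing position check of the brick, tin, screwdriver or bottle.

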